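Reseal the opened juice bottle with its snap cap

ROBOT

A 7-joint arm with a two-finger parallel gripper is mounted at the origin on a cart in front of the work surface, level with it; the furniture and walls round the work are solid. World frame = base frame: x ahead of the robot, y to its left, z up, the work surface at z = 0. Lengths are in m, angles in rad, forces in N, time in s.
With the tool pointing down it reaches from about 0.4 to 0.875 m from the base axis. Payload 6.5 kg.
Tool frame: the origin (TCP) lies on the mounting face of the last link; the fingertips stand 166 mm ahead of it and the grasp point (between the pads) lies ahead of it (grasp_offset is the z of the grasp point in the tool frame, in m); z points along the fingers, y is the direction in which the jaws open and shut (so a half turn about z gives the same grasp; the last joint's range is limited). The gripper opens to 88 mm and grips with 3 to 60 N. Pads are 18 mm wide; open, the fingers measure 123 mm over their backs; the gripper's body (75 mm by 187 mm) begins 45 mm behind the grasp point.
Start: joints at [1.15, 0.536, -0.004, 1.538, 0.003, 1.067, -0.071], TCP at [0.226, -0.61, 0.405] pointing down, gripper open.
Joint ranges: [-2.7, 2.7], [-0.37, 2.16], [-1.27, 1.26], [0.24, 2.4], [-1.31, 4.45], [0.19, 1.91], [-2.76, 2.76]. Speed limits (rad/s): [2.39, 2.39, 3.14, 3.14, 3.14, 3.14, 3.14].

INTERFACE

Orientations are given as a unit quaternion [w, x, y, z].
In Python, from plant import * gives the robot as it stands.
- The arm moves only by the shell command python3 -m crank 'ROWS' [FORCE]. ROWS is JSON, a list of rows, each a list of 5 numbers: the finger opening in mm, from 0 to 88.1, then the shift along the tool's x, y, z in mm, then the turn about the tool's z in degrees. A call has exactly 8 rows; each row shifts and turns the pose as measured when the row begins, along the tool's axes as they then stand; what a row does not reach is not made up. A row lasts 1/8 s, in which the tool goes at most 62.5 mm and 10.7 degrees, less where a joint would pass 70% of its speed; a pose out of reach is approached as far as the arm can. A call is refused whole if a number of a shift passes 62.5 or a number of a turn 10.7, either way. A call with a gripper value outside its range is refused whole. The fingers move at their own pace and stop on an object; FORCE is the grip in N (left out, the last holds). Time passes only in rows, so rows that do not move let the fingers close, or fill a call up. It gives the time, the measured TCP pose, the force and the opening at its end, in the units of the state.
- state(): the state, without advancing time (a new reading comes with each control period).
- capture(name): name is "scene" or "side" or "wrist"; returns the picture (480x640x3 uint8, red, green, blue); there is no depth.
- camera_info(name): a dict with "fx", "fy", "cx", "cy" (pixels), "dist_coeffs" ([k1, k2, p1, p2, k3] as OpenCV has them; the pictures are not rectified), "rvec" (rotation vector, rad) and "tvec" (3), from world to camera coordinates, as OpenCV has them. Camera axes: x right, y down, z forward; pixel columns grow to the right and rows downward; lengths in m; the calibration is good to about 2 mm. A picture is of the moment at which its call begins: read the wrist's pose just before it. camera_info takes no time and is no camera call; for the wrist camera it gives the pose at the moment of the call.
- hand_in(): hands the job in, once; it reports no verdict.
The state is a dict: "time_s": time; "joint_positions": joint angles; "joint_velocities": joint speeds; "effort": joint torques, N m; "ee_pos": TCP position; "ee_rot": TCP orientation; "ft_force": force on the tool from outside, world axes, zero at the start; "ft_torque": the same for the moment, N m; "finger_gap": finger opening in m.
Only numpy, scipy, OpenCV 4.12 (cv2) and the standard library are available. Lean on these libraries where they do the work, as an engineer would, in place of code of your own. Each camera call takes 0.05 s, during which the arm holds its last target.

TASK

The squat bottle of berry juice on the tasting table stands open: take its orange-yellow snap cap off the wooden board, set it over the bottle's mouth and press it straight down until it clicks and is fully home. Do not ease off after the click: keep pressing down firmly on the cap for a couple of seconds, and finish like that, with the fingers on the cap and still pressing. The bottle stays upright, and its neighbours (the tall juice bottle and the jar of cocktail sticks) are left where they are.

Things in the scene. Friction and masses are not known exactly. Their poses are not given: they have to be found in the camera images.
- open_bottle: loose squat bottle of dark berry juice with a white label band between two red stripes, no cap, about 0.85 kg; body 74 mm across and 84 mm high, then a shoulder up to the neck, which is 24-25 mm across from 112 mm upward; mouth 150 mm above its base. Origin: centre of the base; z up. Round, so its yaw does not matter
- bottle_mouth (a point): top centre of the bottle's white pour collar: 24 mm across, bevelled to 17 mm over the top 5 mm. 9 mm below it six sprung nubs stand out to 30 mm across, the snap bead. A cap laid on rests on them 8 mm short of home; 9 to 14 N straight down makes them give way, the force drops with a click and the cap drops onto the mouth and stays. Axes as the bottle
- snap_cap: loose orange-yellow plastic snap cap with ribbed sides, 20 g, lying mouth down (the right way up for the bottle) on the wooden board; 37 mm across, 22 mm high, hollow from below to a depth of 15.4 mm, its inner lip 26 mm across at the mouth. Origin: centre of the mouth rim; z up through the closed top. Round: grip it from above across any diameter
- cap_roof (a point): centre of the cap's inner roof, 15.4 mm above its mouth rim; it meets bottle_mouth when the cap is fully home
- cap_top (a point): centre of the cap's closed top, 22 mm above its mouth rim. A firm press is 10 to 20 N, given by a cap held firmly (about 60 N of grip) or by shut fingers on this top; the bottle's mouth is a hard stop
- cheese_board: rectangular wooden serving board that does not slip, 125 x 225 x 16 mm, on which the cap lies; origin at the centre of its underside, long side along its y
- juice_bottle: loose tall closed bottle of berry juice with a black cap, 61 mm across, 240 mm high, a neighbour to be left alone; origin at the centre of its base
- toothpick_jar: loose clear jar of cocktail sticks, 45 mm across, 68 mm high, to be left alone; origin at the centre of its base

How it is judged:
By the outcome, as a careful person would: the job done as asked, in the order asked, and still so for the second after the job is handed in, while the arm keeps its last pose, push and grip.
It also fails if it takes over 48 s, if anything falls off the work surface, if the arm or the gripper's body presses on something with over 40 N, if the wrist force passes 120 N, or if a joint passes its speed limit or range.

## Working session

There is one attempt and no reset: what is moved stays moved. The work goes in short steps, Python scripts to look and compute and a shell command to move; the robot and the scene stay as the last step left them, time stands still between calls to the robot, and variables do not carry over. Pictures are saved under pics/ and viewed, and the job is handed in when it is done.

```bash
ls; mkdir -p pics
python3 - <<'E'
from plant import *
import cv2
s=state()
for k in s: print(k,s[k])
for n in ["scene","side","wrist"]:
    i=camera_info(n); print(n,i)
    cv2.imwrite(f"pics/{n}0.png",capture(n)[:,:,::-1])
try: print(grasp_offset)
except Exception as e: print(e)
E
```

```text
pics
time_s 0.0
joint_positions [ 1.14982171  0.53717934 -0.00442735  1.53883321  0.00260761  1.06732532
 -0.07119521]
joint_velocities [-0.00122496 -0.00047839  0.00017986  0.00051075  0.00146582  0.00032256
 -0.00089238]
effort [-3.98003458e-04 -5.70978427e+01  9.90661271e-01 -2.51600289e+01
 -5.61968645e-02  1.80054788e-02  2.12227210e-04]
ee_pos [ 0.22568259 -0.6092216   0.40384598]
ee_rot [-8.40992263e-04  9.84301480e-01  1.76493174e-01 -2.21920100e-04]
ft_force [ 0.53487942  0.19831529 -0.03016364]
ft_torque [ 0.01095529  0.06544616 -0.00788657]
finger_gap 0.08793360021835407
scene {'fx': 461.81570491469284, 'fy': 461.81570491469284, 'cx': 317.5898152775813, 'cy': 239.658308695347, 'dist_coeffs': array([0.01364656, 0.        , 0.        , 0.        , 0.        ]), 'rvec': array([ 2.11481982, -0.71650174,  0.36695026]), 'tvec': array([-0.33031713,  0.28180204,  0.67870602])}
side {'fx': 443.289193170229, 'fy': 443.289193170229, 'cx': 322.5364454597053, 'cy': 227.8901784673298, 'dist_coeffs': array([-0.09976688,  0.        ,  0.        ,  0.        ,  0.        ]), 'rvec': array([ 0.19885656, -2.63052523,  1.56294038]), 'tvec': array([0.49303178, 0.12719926, 0.89468929])}
wrist {'fx': 382.85068534362824, 'fy': 382.85068534362824, 'cx': 320.26977612790023, 'cy': 237.5566898376935, 'dist_coeffs': array([0.02260343, 0.        , 0.        , 0.        , 0.        ]), 'rvec': array([-2.34965219,  1.63542882,  0.27229598]), 'tvec': array([-0.6482377 , -0.04595298,  0.3917962 ])}
0.1473
```

View pics/scene0.png

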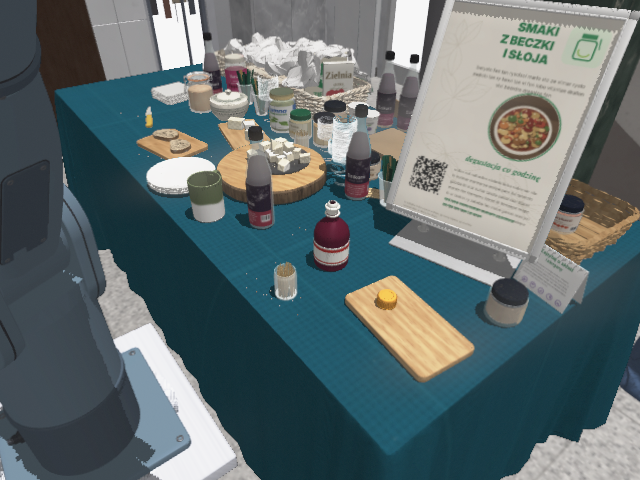

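View pics/side0.png

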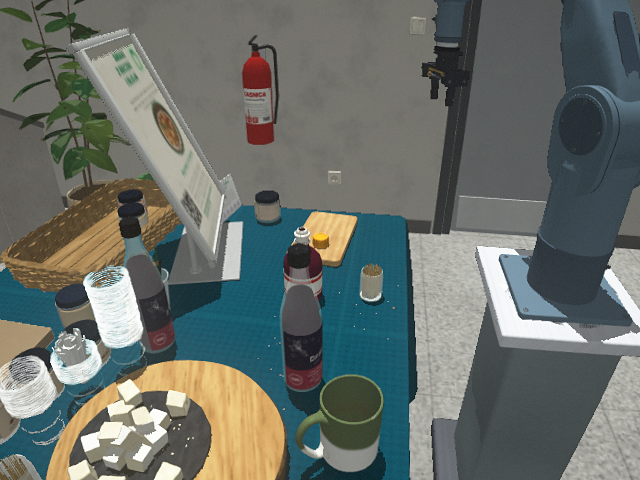

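View pics/wrist0.png

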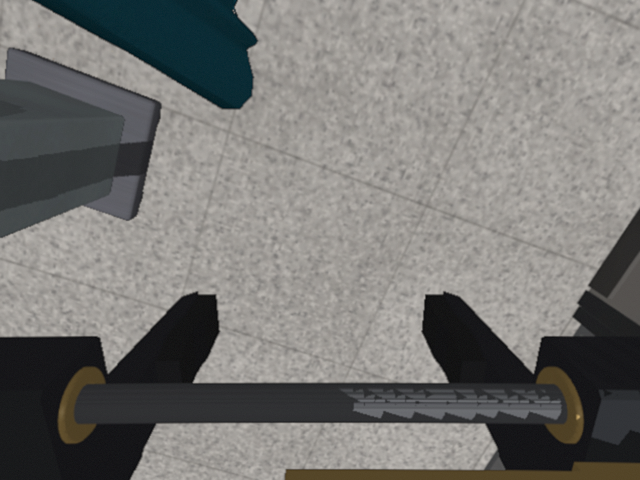

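The scene view shows the cap at about (387,298) on the board and the bottle's mouth at about (332,204), with the jar at (286,282). In the side view the cap is near (321,240) and the mouth near (302,229), partly behind the tall bottle's cap. Next I'll measure these.

```bash
cat > h.py <<'E'
import numpy as np, cv2
from scipy.spatial.transform import Rotation as R
def ray(i,uv):
    K=np.array([[i['fx'],0,i['cx']],[0,i['fy'],i['cy']],[0,0,1]])
    p=cv2.undistortPoints(np.array([[uv]],float),K,np.array(i['dist_coeffs'])).ravel()
    M=cv2.Rodrigues(np.array(i['rvec']))[0]
    d=M.T@np.array([p[0],p[1],1]); return -M.T@np.array(i['tvec']), d/np.linalg.norm(d)
def plane(i,uv,z):
    o,d=ray(i,uv); return o+d*(z-o[2])/d[2]
def proj(i,P):
    K=np.array([[i['fx'],0,i['cx']],[0,i['fy'],i['cy']],[0,0,1]])
    return cv2.projectPoints(np.array([P],float),np.array(i['rvec']),np.array(i['tvec']),K,np.array(i['dist_coeffs']))[0].ravel()
def tri(a,b):
    A=np.zeros((3,3));B=np.zeros(3)
    for o,d in (a,b):
        Q=np.eye(3)-np.outer(d,d);A+=Q;B+=Q@o
    return np.linalg.solve(A,B)
def yellow(im):
    h=cv2.cvtColor(im,cv2.COLOR_RGB2HSV)
    return cv2.inRange(h,(14,190,120),(30,255,255))
E
python3 - <<'E'
from h import *
for n,(x,y) in {"scene":(340,240),"side":(310,250)}.items():
    im=cv2.imread(f"pics/{n}0.png")
    c=im[y-60:y+80,x-80:x+80]
    cv2.imwrite(f"pics/{n}0z.png",cv2.resize(c,None,fx=4,fy=4,interpolation=cv2.INTER_NEAREST))
    m=yellow(im[:,:,::-1].copy())
    nn,l,st,ce=cv2.connectedComponentsWithStats(m)
    print(n,[(s.tolist(),c.round(1).tolist()) for s,c in zip(st[1:],ce[1:]) if s[4]>25])
E
```

```text
scene []
side [([313, 233, 15, 15, 181], [320.2, 240.3])]
```

```bash
sleep 1
```

```text
(no output)
```

View pics/scene0z.png

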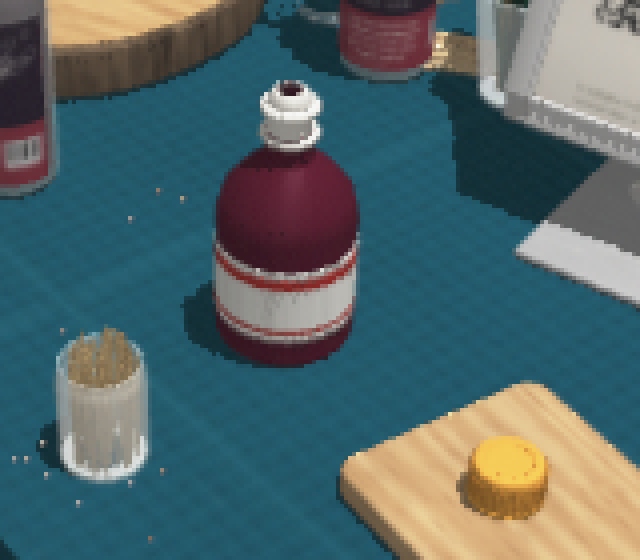

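View pics/side0z.png

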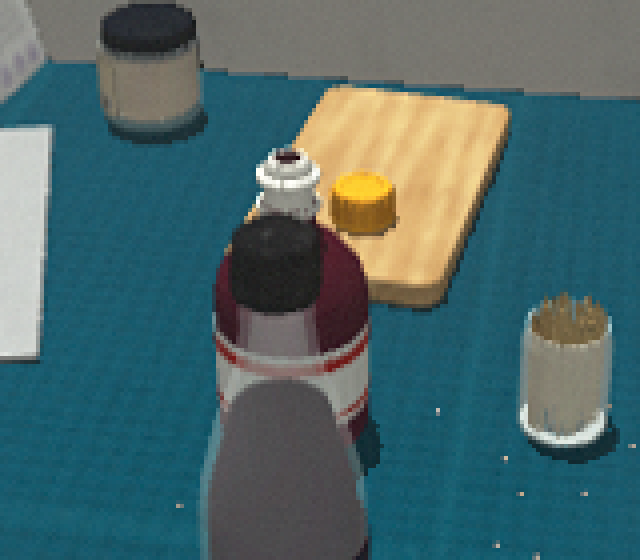

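Zoomed, the cap's top is centred at about scene (387.0,295.3) and side (321.0,236.5). The bottle's mouth opening is at scene (332.5,202.4) and side (302.0,229).

Run:
```python
from h import *
from plant import *
a,b=camera_info("scene"),camera_info("side")
for nm,u,v,z in [("cap",(387,295.2),(321,236.5),.038),("mouth",(332.6,202.3),(302,229),.150),("jar bottom",(285.7,297.5),(372,297.5),0)]:
    print(nm,plane(a,u,z),plane(b,v,z),tri(ray(a,u),ray(b,v)))
for u in [(345,297),(395,276),(471,347),(425,378)]: print("board corner",plane(a,u,.016))
print("tall",plane(a,(262,228),0))
s=state(); q=s['ee_rot']; print(R.from_quat(q,scalar_first=True).as_matrix().round(3))
i=camera_info("wrist"); o,d=ray(i,(i['cx'],i['cy'])); M=R.from_quat(q,scalar_first=True).as_matrix()
print("wrist cam in tool",M.T@(o-s['ee_pos']),M.T@d)
```

```text
cap [ 0.51731803 -0.08066572  0.038     ] [ 0.51400043 -0.07782611  0.038     ] [ 0.51571229 -0.08059956  0.03745489]
mouth [0.52660608 0.09553092 0.15      ] [0.52252616 0.09430053 0.15      ] [0.52375167 0.09377519 0.15074086]
jar bottom [0.38540094 0.06209548 0.        ] [0.38723416 0.08196338 0.        ] [ 0.38868337  0.06968912 -0.00862961]
board corner [ 0.46767265 -0.01991366  0.016     ]
board corner [ 0.5880274  -0.03451946  0.016     ]
board corner [ 0.55934962 -0.24368925  0.016     ]
board corner [ 0.44889777 -0.23909052  0.016     ]
tall [0.47490101 0.29248298 0.        ]
[[ 0.938  0.347 -0.001]
 [ 0.347 -0.938  0.001]
 [-0.    -0.001 -1.   ]]
wrist cam in tool [ 0.0817104  -0.00040619  0.01972382] [-0.32040906 -0.00113303  0.9472786 ]
```

```bash
python3 -m crank '[[88,25,-22,5,0],[88,42,-36,9,0],[88,42,-36,9,0],[88,42,-36,9,0],[88,42,-36,9,0],[88,42,-36,9,0],[88,42,-36,9,0],[88,42,-36,9,0]]' 20
```

```text
time_s: 1.15
ee_pos: [0.4331, -0.2349, 0.3329]
ee_rot: [0.001, 0.985, 0.172, -0.001]
ft_force: [0.0, 0.2, -0.2]
finger_gap: 0.0876
```

```bash
python3 -m crank '[[88,40,-36,10,0],[88,40,-36,10,0],[88,30,-26,8,0],[88,15,-13,4,0],[88,0,0,0,10],[88,0,0,0,9],[88,0,0,0,0],[88,0,0,0,0]]'
python3 - <<'E'
from h import *
from plant import *
s=state();i=camera_info("wrist");im=capture("wrist")
cv2.imwrite("pics/w1.png",im[:,:,::-1])
M=R.from_quat(s['ee_rot'],scalar_first=True).as_matrix();print(s['ee_pos'],M.round(3))
m=yellow(im);n,l,st,ce=cv2.connectedComponentsWithStats(m)
for a,c in zip(st[1:],ce[1:]):
    if a[4]>100: print(a,c,plane(i,c,.038))
E
```

```text
time_s: 2.15
ee_pos: [0.5164, -0.0769, 0.2981]
ee_rot: [-0.0, 1.0, 0.009, -0.001]
ft_force: [0.2, -0.1, -0.7]
finger_gap: 0.0879
[ 0.51639462 -0.07690449  0.2980889 ] [[ 1.     0.018 -0.002]
 [ 0.018 -1.     0.001]
 [-0.002 -0.001 -1.   ]]
```

```bash
sleep 1
```

```text
(no output)
```

View pics/w1.png

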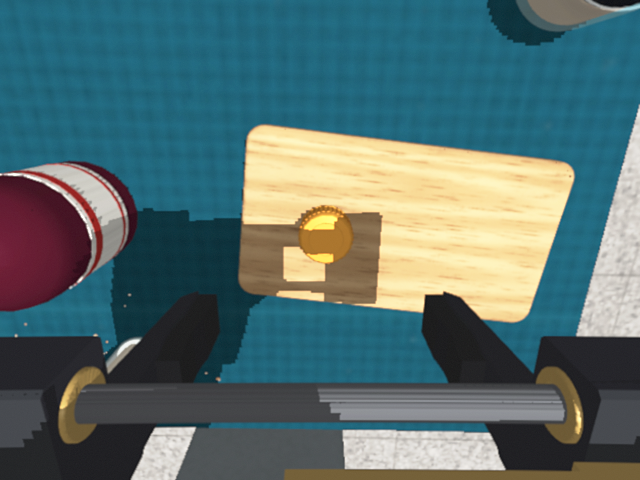

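The cap sits at about (326,237) in the wrist view, partly in the gripper's shadow. I'll use a looser mask and fit the top disc.

Run:
```python
from h import *
from plant import *
im=cv2.imread("pics/w1.png")
h=cv2.cvtColor(im,cv2.COLOR_BGR2HSV)
m=cv2.inRange(h,(14,185,60),(30,255,255)); m[:195]=0;m[275:]=0;m[:,:285]=0;m[:,365:]=0
c=max(cv2.findContours(m,0,1)[0],key=cv2.contourArea)
i=camera_info("wrist");print(cv2.boundingRect(c),cv2.fitEllipse(c))
for u in [(326,237),(326,238.5),(326,235)]: print(plane(i,u,.038))
z=im[190:280,270:380].copy();cv2.drawContours(z,[c-[270,190]],0,(255,0,0),1)
cv2.imwrite("pics/w1z.png",cv2.resize(np.hstack([im[190:280,270:380]]),None,fx=6,fy=6,interpolation=0))
```

```text
(299, 206, 54, 56) ((325.54803466796875, 232.5205841064453), (50.941162109375, 53.80008316040039), 115.69298553466797)
[ 0.51653155 -0.08046221  0.038     ]
[ 0.51548104 -0.08048549  0.038     ]
[ 0.51792786 -0.08043126  0.038     ]
```

```bash
sleep 1
```

```text
(no output)
```

View pics/w1z.png

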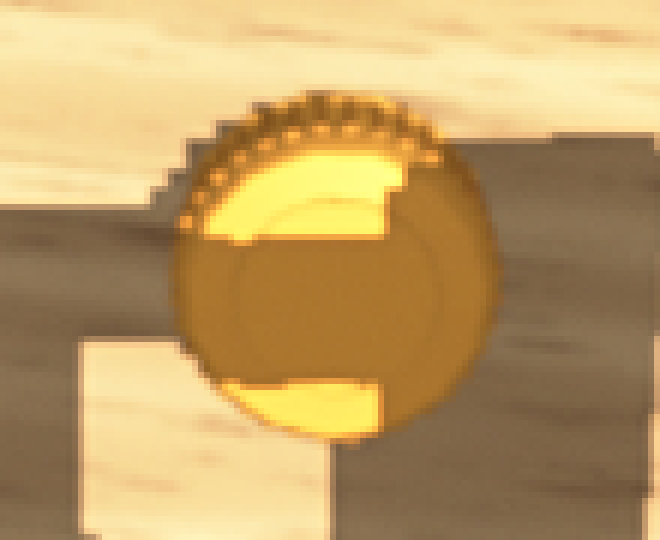

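```bash
python3 -m crank '[[88,-1,3.5,0,0],[88,0,0,25,0],[88,0,0,30,0],[88,0,0,25,0],[88,0,0,15,0],[88,0,0,5,0],[88,0,0,0,0],[88,0,0,0,0]]'
python3 - <<'E'
from h import *
from plant import *
cv2.imwrite("pics/w2.png",capture("wrist")[:,:,::-1]);print(state()['ee_pos'])
E
```

```text
time_s: 3.2
ee_pos: [0.5164, -0.0834, 0.1974]
ee_rot: [-0.0, 1.0, 0.01, 0.001]
ft_force: [0.2, -0.3, -0.2]
finger_gap: 0.0883
[ 0.51644098 -0.08338658  0.1974853 ]
```

```bash
sleep 1
```

```text
(no output)
```

View pics/w2.png

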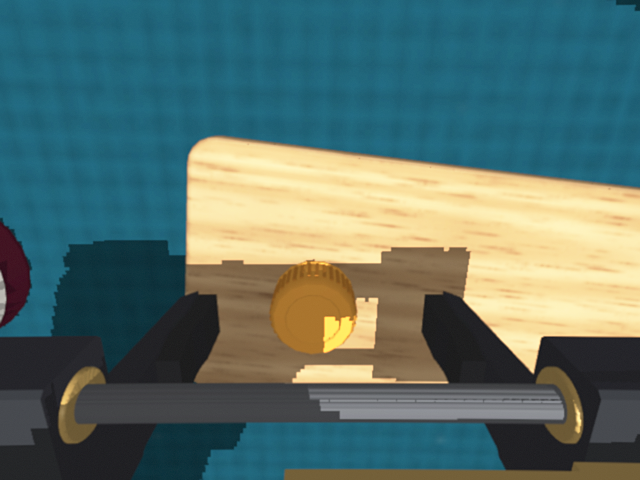

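The cap's top is centred at about (313,312) between the fingers, slightly left of their middle (320). That calls for a y shift of about -3 mm in the tool frame.

```bash
python3 - <<'E'
from h import *
from plant import *
i=camera_info("wrist")
for u in [(313.5,311),(313.5,313)]: print(plane(i,u,.038))
E
python3 -m crank '[[88,-1,-3,3,0],[88,0,0,5,0],[88,0,0,3,0],[88,0,0,0,0],[88,0,0,0,0],[60,0,0,0,0],[50,0,0,0,0],[45,0,0,0,0]]' 20
```

```text
[ 0.5192667  -0.08056306  0.038     ]
[ 0.51833833 -0.08057684  0.038     ]
time_s: 4.25
ee_pos: [0.5158, -0.0802, 0.1867]
ee_rot: [0.0, 1.0, 0.011, 0.002]
ft_force: [-0.6, -0.8, -0.2]
finger_gap: 0.0601
```

```bash
python3 -m crank '[[40,0,0,0,0],[35,0,0,0,0],[30,0,0,0,0],[25,0,0,0,0],[20,0,0,0,0],[20,0,0,0,0],[20,0,0,0,0],[20,0,0,0,0]]' 20
```

```text
time_s: 5.25
ee_pos: [0.5158, -0.0802, 0.1867]
ee_rot: [0.0, 1.0, 0.011, 0.002]
ft_force: [0.6, 0.3, -1.2]
finger_gap: 0.037
```

```bash
python3 -m crank '[[20,0,0,0,0],[20,0,0,-10,0],[20,0,0,-30,0],[20,0,0,-40,0],[20,0,0,-45,0],[20,0,0,-40,0],[20,0,0,-20,0],[20,0,0,0,0]]' 60
```

```text
time_s: 6.25
ee_pos: [0.5143, -0.0801, 0.3812]
ee_rot: [0.0, 1.0, 0.011, 0.003]
ft_force: [-0.3, -0.4, 0.5]
finger_gap: 0.0361
```

```bash
python3 -m crank '[[20,2,-15,0,0],[20,2,-30,0,0],[20,2,-35,0,0],[20,2,-35,0,0],[20,2,-30,0,0],[20,0,-20,0,0],[20,0,-5,0,0],[20,0,0,0,0]]'
python3 - <<'E'
from h import *
from plant import *
for n in ["wrist","scene","side"]:
    cv2.imwrite(f"pics/{n}3.png",capture(n)[:,:,::-1])
print(state()['ee_pos'])
for n,(x,y) in {"scene":(340,200),"side":(310,210)}.items():
    im=cv2.imread(f"pics/{n}3.png")
    cv2.imwrite(f"pics/{n}3z.png",cv2.resize(im[y-60:y+60,x-80:x+80],None,fx=4,fy=4,interpolation=0))
E
```

```text
time_s: 7.25
ee_pos: [0.5168, 0.1018, 0.3721]
ee_rot: [-0.0, 1.0, 0.013, -0.004]
ft_force: [-0.3, -0.2, -0.6]
finger_gap: 0.036
[0.5171334  0.10065198 0.37262739]
```

```bash
sleep 1
```

```text
(no output)
```

View pics/wrist3.png

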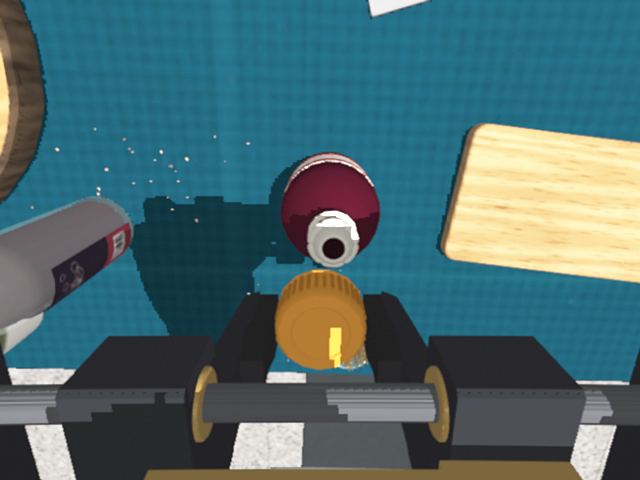

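View pics/scene3z.png

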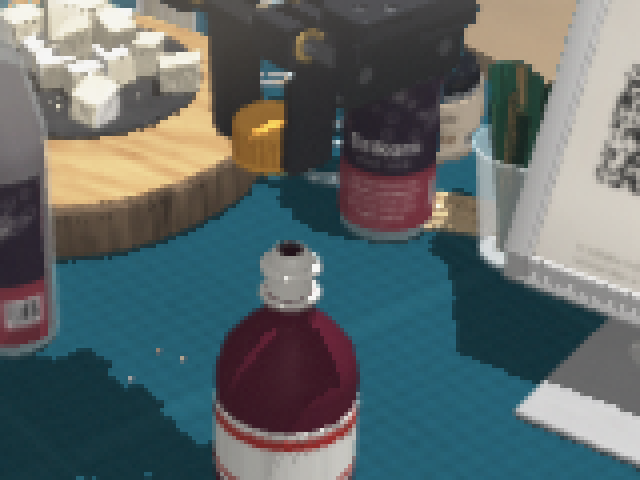

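View pics/side3z.png

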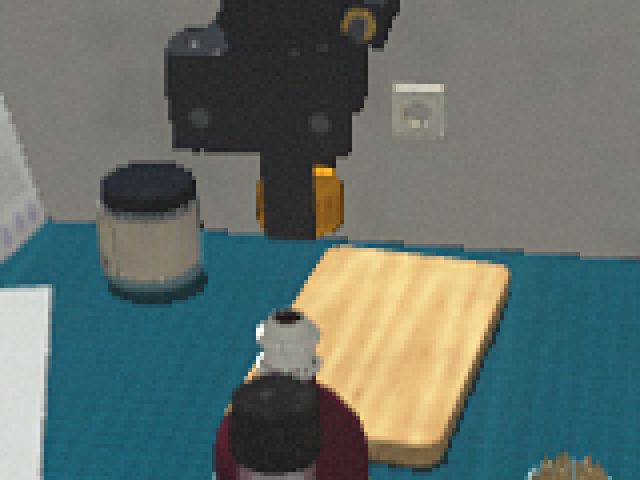

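Wrist view: the mouth's hole is at about (333,246). The held cap's top spans x 276-366 with its lower edge at 369, so its centre is near (321,330). The side view suggests the cap may sit slightly off the pad centre in x, so I'll measure both.

Run:
```python
from h import *
from plant import *
i=camera_info("wrist"); s=state(); p=np.array(s['ee_pos']); M=R.from_quat(s['ee_rot'],scalar_first=True).as_matrix()
print(p,M.round(4))
im=cv2.imread("pics/wrist3.png");h=cv2.cvtColor(im,cv2.COLOR_BGR2HSV)
# cap silhouette
m=cv2.inRange(h,(10,150,60),(32,255,255)); m[:262]=0;m[378:]=0;m[:,:268]=0;m[:,:][:,372:]=0
c=max(cv2.findContours(m,0,1)[0],key=cv2.contourArea);print("cap bb",cv2.boundingRect(c))
w=cv2.inRange(h,(0,0,100),(180,60,255));w[:205]=0;w[272:]=0;w[:,:300]=0;w[:,365:]=0
c=max(cv2.findContours(w,0,1)[0],key=cv2.contourArea);print("collar bb",cv2.boundingRect(c))
d=cv2.inRange(h,(0,0,0),(180,255,70));d[:230]=0;d[262:]=0;d[:,:318]=0;d[:,348:]=0
mm=cv2.moments(d,True);print("hole",mm['m10']/mm['m00'],mm['m01']/mm['m00'],mm['m00'])
zt=p[2]-.1487
def circ(C,r):
    t=np.linspace(0,2*np.pi,200);return np.array([proj(i,C+r*np.array([np.cos(a),np.sin(a),0])) for a in t])
for dx in (-.002,0,.002,.004):
    q=circ(np.array([p[0]+dx,p[1],zt]),.0185); b=circ(np.array([p[0]+dx,p[1],zt-.022]),.0185)
    print(dx,"predicted cap: x",q[:,0].min(),q[:,0].max(),"ybot",q[:,1].max(),"ytop rim",b[:,1].min())
print("mouth",plane(i,(332.7,246),.15),plane(i,(332.7,247.5),.15))
z=im[195:380,255:385];cv2.imwrite("pics/w3z.png",cv2.resize(z,None,fx=3,fy=3,interpolation=0))
```

```text
[0.5171334  0.10065198 0.37262739] [[ 9.997e-01  2.390e-02 -8.000e-03]
 [ 2.390e-02 -9.997e-01  1.000e-04]
 [-7.900e-03 -3.000e-04 -1.000e+00]]
cap bb (275, 270, 92, 99)
collar bb (307, 210, 53, 58)
hole 332.9853372434018 248.25513196480938 341.0
-0.002 predicted cap: x 272.31374797987297 367.89795016074316 ybot 372.22052912680283 ytop rim 265.86752916948933
0 predicted cap: x 272.22721372163187 368.2244989779548 ybot 368.0639104579342 ytop rim 261.5340684318458
0.002 predicted cap: x 272.1396275327219 368.5541859089596 ybot 363.87377760997964 ytop rim 257.1659045933507
0.004 predicted cap: x 272.05096969606274 368.8870626263523 ybot 359.6496577290553 ytop rim 252.76254111531063
mouth [0.52349488 0.09386338 0.15      ] [0.52259258 0.09383281 0.15      ]
```

```bash
sleep 1
```

```text
(no output)
```

View pics/w3z.png

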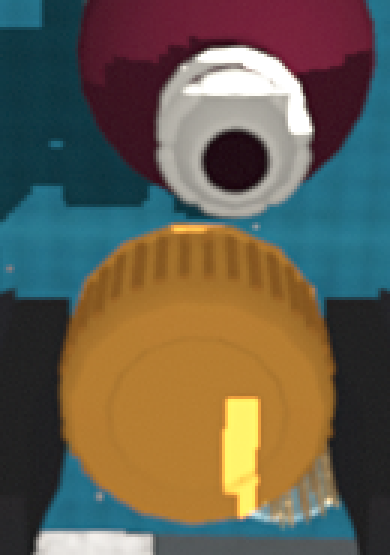

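```bash
python3 -m crank '[[20,0,0,0,0],[20,4,4,0,0],[20,3.5,3,5,0],[20,0,0,10,0],[20,0,0,10,0],[20,0,0,5,0],[20,0,0,0,0],[20,0,0,0,0]]'
python3 - <<'E'
from h import *
from plant import *
for n in ["wrist","scene","side"]:
    cv2.imwrite(f"pics/{n}4.png",capture(n)[:,:,::-1])
s=state(); p=np.array(s['ee_pos']); M=R.from_quat(s['ee_rot'],scalar_first=True).as_matrix()
print(p,"cap rim centre",p+.1707*M[:,2],M.round(4).tolist())
a=[cv2.resize(cv2.imread(f"pics/{n}4.png")[y-45:y+45,x-50:x+50],None,fx=4,fy=4,interpolation=0) for n,(x,y) in {"scene":(335,195),"side":(305,215)}.items()]
cv2.imwrite("pics/z4.png",np.hstack(a))
E
```

```text
time_s: 8.4
ee_pos: [0.5252, 0.0913, 0.3399]
ee_rot: [0.0, 1.0, 0.01, -0.004]
ft_force: [-0.3, -0.0, 0.2]
finger_gap: 0.0359
[0.5252096  0.09124459 0.340084  ] cap rim centre [0.52377259 0.0911272  0.16939009] [[0.9998, 0.0205, -0.0084], [0.0205, -0.9998, -0.0007], [-0.0084, 0.0005, -1.0]]
```

```bash
sleep 1
```

```text
(no output)
```

View pics/z4.png

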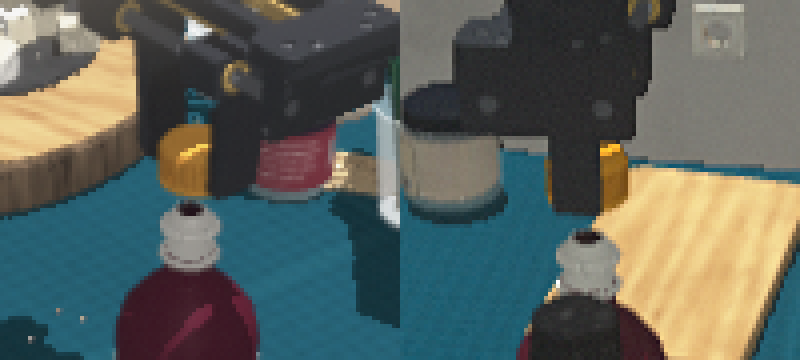

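View pics/wrist4.png

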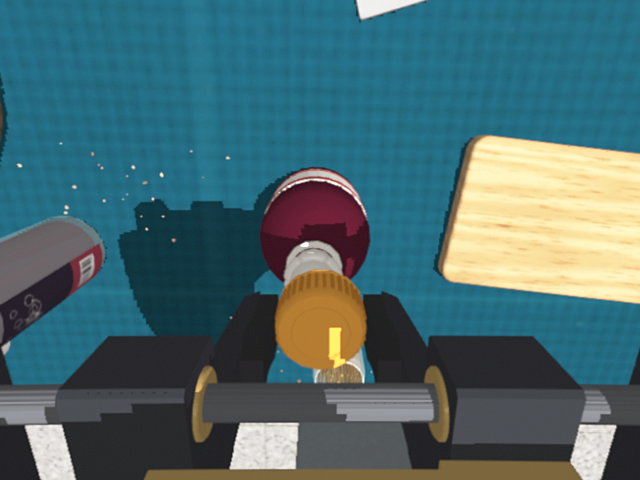

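The side view shows the cap centred over the mouth (588 against 587 in the zoom). In the scene zoom the cap is about 7 px right of the mouth, which agrees with the measured y being 2.5 mm short.

```bash
python3 -m crank '[[20,0,-2.5,0,0],[20,0,0,0,0],[20,0,0,5,0],[20,0,0,5,0],[20,0,0,2,0],[20,0,0,0,0],[20,0,0,0,0],[20,0,0,0,0]]'
python3 - <<'E'
from h import *
from plant import *
s=state(); p=np.array(s['ee_pos']); M=R.from_quat(s['ee_rot'],scalar_first=True).as_matrix()
print(p,"cap rim centre",p+.1707*M[:,2])
for n in ["scene","side"]:
    cv2.imwrite(f"pics/{n}5.png",capture(n)[:,:,::-1])
a=[cv2.resize(cv2.imread(f"pics/{n}5.png")[y-45:y+45,x-50:x+50],None,fx=4,fy=4,interpolation=0) for n,(x,y) in {"scene":(335,195),"side":(305,215)}.items()]
cv2.imwrite("pics/z5.png",np.hstack(a))
E
```

```text
time_s: 9.55
ee_pos: [0.5251, 0.0939, 0.3275]
ee_rot: [0.0, 1.0, 0.01, -0.004]
ft_force: [0.0, -0.4, 0.4]
finger_gap: 0.036
[0.52512652 0.09392898 0.3274503 ] cap rim centre [0.52377109 0.09382413 0.15675571]
```

```bash
sleep 1
```

```text
(no output)
```

View pics/z5.png

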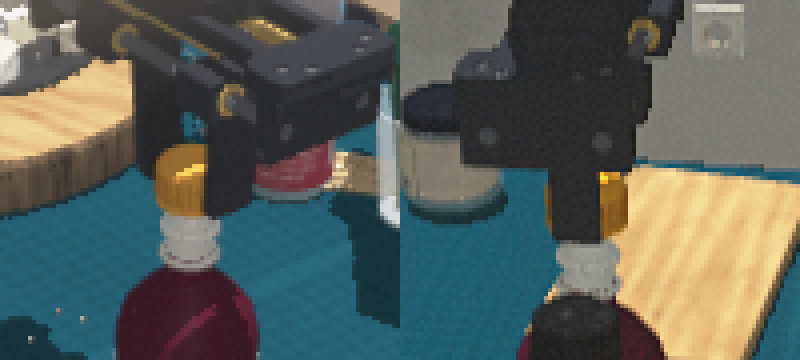

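Both views now show the cap centred over the collar to within about 1 mm. I'll descend to just above the snap bead.

```bash
python3 -m crank '[[20,0,0,3,0],[20,0,0,3,0],[20,0,0,3,0],[20,0,0,2,0],[20,0,0,0,0],[20,0,0,0,0],[20,0,0,0,0],[20,0,0,0,0]]'; python3 -c "
from plant import *
print(state()['ft_force'],state()['ee_pos'])"
```

```text
time_s: 10.65
ee_pos: [0.5251, 0.0939, 0.3157]
ee_rot: [0.0, 1.0, 0.01, -0.004]
ft_force: [0.4, 0.4, 0.1]
finger_gap: 0.036
[0.4258456  0.42658632 0.10097882] [0.52507556 0.09394009 0.31574898]
```

```bash
python3 -m crank '[[20,0,0,1,0],[20,0,0,1,0],[20,0,0,1,0],[20,0,0,1,0],[20,0,0,1,0],[20,0,0,1,0],[20,0,0,1,0],[20,0,0,1,0]]'
```

```text
time_s: 11.65
ee_pos: [0.5258, 0.0948, 0.3129]
ee_rot: [0.0, 1.0, 0.01, -0.002]
ft_force: [-3.1, -1.4, 10.6]
finger_gap: 0.0361
```

```bash
python3 -m crank '[[20,-0.3,0.3,1.2,0],[20,-0.3,0.3,1.4,0],[20,0,0,1.4,0],[20,0,0,1.4,0],[20,0,0,1.4,0],[20,0,0,1.4,0],[20,0,0,1.4,0],[20,0,0,1.4,0]]'
```

```text
time_s: 12.65
ee_pos: [0.5258, 0.0951, 0.3125]
ee_rot: [0.0, 1.0, 0.01, -0.001]
ft_force: [-5.8, -1.6, 15.2]
finger_gap: 0.0359
```

Run:
```python
from h import *
from plant import *
s=state(); p=np.array(s['ee_pos']); M=R.from_quat(s['ee_rot'],scalar_first=True).as_matrix()
print(p,"cap rim centre",p+.1707*M[:,2],s['ft_force'],s['ft_torque'],M[:,2])
for n in ["scene","side"]:
    cv2.imwrite(f"pics/{n}6.png",capture(n)[:,:,::-1])
a=[cv2.resize(cv2.imread(f"pics/{n}6.png")[y-45:y+75,x-50:x+50],None,fx=4,fy=4,interpolation=0) for n,(x,y) in {"scene":(335,195),"side":(305,215)}.items()]
cv2.imwrite("pics/z6.png",np.hstack(a))
```

```text
[0.52580425 0.09510342 0.31251234] cap rim centre [0.52543015 0.09497774 0.14181279] [-5.77600433 -1.61320567 15.20101173] [-0.18701028  1.33387343  0.08768383] [-2.19151981e-03 -7.36238530e-04 -9.99997328e-01]
```

```bash
sleep 1
```

```text
(no output)
```

View pics/z6.png

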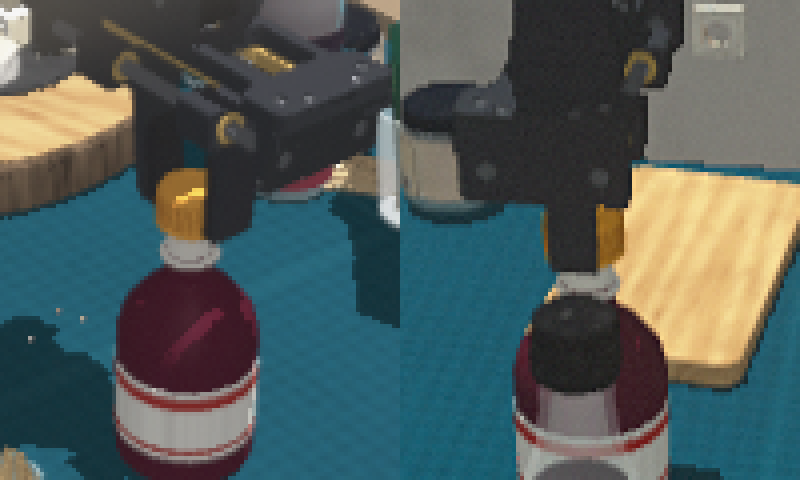

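```bash
python3 -m crank '[[20,-0.5,0.3,0,0],[20,-0.7,0.4,0,0],[20,-0.7,0.4,0,0],[20,-0.7,0.3,0.3,0],[20,-0.7,0.2,0.5,0],[20,-0.7,0.2,0.7,0],[20,-0.7,0.2,0.7,0],[20,-0.7,0.2,0.7,0]]'; python3 -c "
from plant import *
s=state();print(s['ft_force'],s['ft_torque'],s['ee_pos'])"
```

```text
time_s: 13.75
ee_pos: [0.5229, 0.094, 0.3132]
ee_rot: [-0.001, 1.0, 0.01, 0.003]
ft_force: [-0.8, 0.8, 8.3]
finger_gap: 0.0361
[-0.79623012  0.80252947  8.29495241] [0.22183844 0.03211165 0.05402287] [0.52288139 0.09401027 0.3131735 ]
```

```bash
python3 -m crank '[[20,0,0,0.8,0],[20,0,0,1,0],[20,0,0,1.2,0],[20,0,0,1.3,0],[20,-0.2,0,1.4,0],[20,-0.2,0,1.4,0],[20,-0.3,0,1.5,0],[20,-0.3,0,1.5,0]]'; python3 -c "
from plant import *
s=state();print(s['ft_force'],s['ft_torque'],s['ee_pos'],s['ee_rot'])"
```

```text
time_s: 14.75
ee_pos: [0.5218, 0.0942, 0.3074]
ee_rot: [-0.001, 1.0, 0.01, 0.004]
ft_force: [0.3, 0.6, -6.2]
finger_gap: 0.036
[ 0.34864629  0.55469798 -6.16322311] [ 0.10869723 -0.03386268  0.00093799] [0.52184701 0.09424241 0.30740295] [-7.46177074e-04  9.99938780e-01  1.04374682e-02  3.59699792e-03]
```

```bash
python3 -m crank '[[20,0,0,1,0],[20,0,0,1,0],[20,0,0,1.2,0],[20,0,0,1.2,0],[20,0,0,1.3,0],[20,0,0,1.4,0],[20,0,0,1.4,0],[20,0,0,1.4,0]]'; python3 -c "
from plant import *
s=state();print(s['ft_force'],s['ft_torque'],s['ee_pos'],s['ee_rot'])"
```

```text
time_s: 15.75
ee_pos: [0.5229, 0.0946, 0.3056]
ee_rot: [-0.0, 1.0, 0.01, 0.005]
ft_force: [-4.8, -0.1, 15.9]
finger_gap: 0.0361
[-4.80259183 -0.12698625 15.88663409] [-0.09315225  1.07928976  0.05204475] [0.52294578 0.09456077 0.30560716] [-1.40515061e-04  9.99938675e-01  1.00505856e-02  4.64889714e-03]
```

```bash
python3 -m crank '[[20,-0.2,0,1.3,0],[20,-0.3,0,1.3,0],[20,-0.3,0,1.3,0],[20,-0.3,0,1.3,0],[20,-0.3,0,1.3,0],[20,-0.3,0,1.3,0],[20,-0.3,0,1.3,0],[20,-0.3,0,1.3,0]]'
python3 - <<'E'
from h import *
from plant import *
s=state();print(s['ft_force'],s['ft_torque'],s['ee_pos'])
for n in ["scene","side"]:
    cv2.imwrite(f"pics/{n}7.png",capture(n)[:,:,::-1])
a=[cv2.resize(cv2.imread(f"pics/{n}7.png")[y-45:y+75,x-50:x+50],None,fx=4,fy=4,interpolation=0) for n,(x,y) in {"scene":(335,195),"side":(305,215)}.items()]
cv2.imwrite("pics/z7.png",np.hstack(a))
print(state()['ft_force'])
E
```

```text
time_s: 16.75
ee_pos: [0.5214, 0.0947, 0.3054]
ee_rot: [0.001, 1.0, 0.01, 0.006]
ft_force: [-4.8, -0.6, 14.4]
finger_gap: 0.0359
[-4.78748342 -0.59656171 14.39362609] [-9.13359810e-02  8.84235816e-01 -3.92323898e-04] [0.52143017 0.09466723 0.30540168]
[-4.62320849 -0.85610032 14.09844036]
```

```bash
sleep 1
```

```text
(no output)
```

View pics/z7.png

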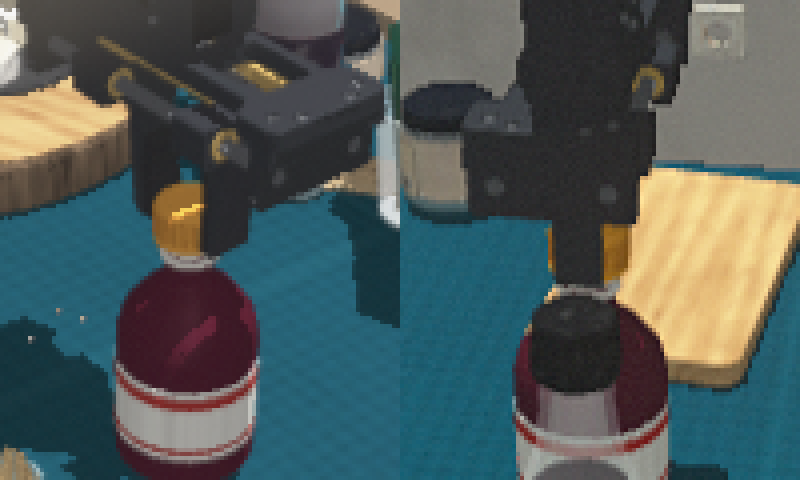

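View pics/scene7.png

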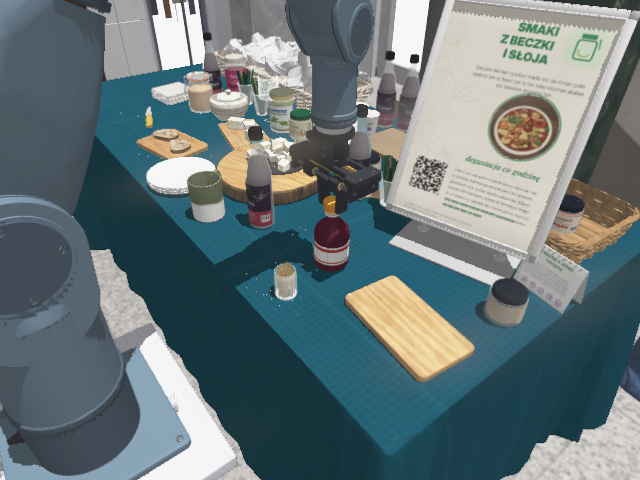

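```bash
python3 -m crank '[[20,0,0,1.4,0],[20,0,0,1.4,0],[20,0,0,1.4,0],[20,0,0,1.4,0],[20,0,0,1.4,0],[20,0,0,1.4,0],[20,0,0,1.4,0],[20,0,0,1.4,0]]'; python3 -m crank '[[20,-0.1,0,1.4,0],[20,-0.1,0,1.4,0],[20,-0.1,0,1.4,0],[20,-0.1,0,1.4,0],[20,-0.1,0,1.4,0],[20,-0.1,0,1.4,0],[20,-0.1,0,1.4,0],[20,-0.1,0,1.4,0]]'
```

```text
time_s: 17.85
ee_pos: [0.5224, 0.0951, 0.3056]
ee_rot: [0.002, 1.0, 0.009, 0.007]
ft_force: [-4.7, -0.8, 15.9]
finger_gap: 0.0359
time_s: 18.85
ee_pos: [0.5222, 0.0954, 0.3057]
ee_rot: [0.002, 1.0, 0.009, 0.008]
ft_force: [-5.4, -0.7, 15.3]
finger_gap: 0.036
```

Run:
```python
from h import *
from plant import *
for n in ["scene","side"]:
    cv2.imwrite(f"pics/{n}8.png",capture(n)[:,:,::-1])
a=[cv2.resize(cv2.imread(f"pics/{n}8.png")[y-45:y+75,x-50:x+50],None,fx=4,fy=4,interpolation=0) for n,(x,y) in {"scene":(335,195),"side":(305,215)}.items()]
cv2.imwrite("pics/z8.png",np.hstack(a))
s=state();print(s['ft_force'],s['ee_pos'],s['ft_torque'])
```

```text
[-6.16048669 -0.13349325 15.82462974] [0.52219861 0.09544109 0.30565932] [-0.06111538  1.13777279  0.00714908]
```

```bash
sleep 1
```

```text
(no output)
```

View pics/z8.png

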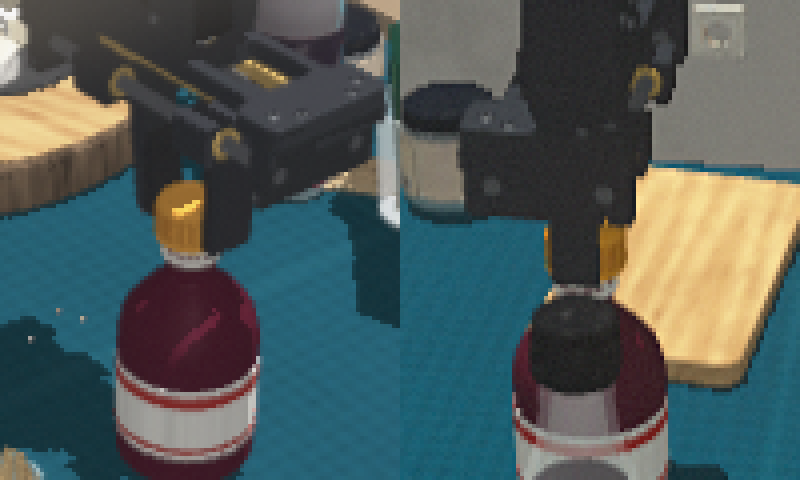

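The cap is down over the bead, with only a thin strip of collar showing under it. The bottle is upright and the press is steady at about 15.8 N.

```bash
python3 -c "
from plant import *
print(hand_in());print(state()['ft_force'],state()['ee_pos'])"
```

```text
the job is handed in; nothing more can be done
None
the job is handed in; nothing more can be done
```

The cap is on the bottle and fully home. I handed the job in at about 19 s of the 48 s, with the gripper still holding the cap at 60 N and pressing down on it.

**How it went:** I gripped the cap from the board, measured the mouth with all three cameras and set the cap over it. The first press reached 15 N with no click, because the cap had drifted 1–2 mm sideways. I eased off, recentred and pressed again. The cap then clicked and dropped to a TCP height of 305.6 mm, against 305.3 mm calculated for fully home. I kept pressing for just over 3 s, with readings of 14–16 N.

**Last checks:**
- **Force:** the last reading before handing in was 15.8 N straight down.
- **Pictures:** they show the cap down over the bead and the bottle upright. The last full scene picture, about 2 s before the end, shows the tall bottle and the jar where they were.

**Not perfect:** a side force of about 5–6 N along x remained, and the hand had tilted by just under 1°. I could not read the force after the hand-in.

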